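# Snap the pivot clip onto the diverter pin with the fork tool

### The arm

A 7-joint arm with a two-finger parallel gripper is mounted at the origin on the work surface. World frame = base frame: x ahead of the robot, y to its left, z up, the work surface at z = 0. Lengths are in m, angles in rad, forces in N, time in s.
With the tool pointing down it reaches from about 0.4 to 0.85 m from the base axis. Payload 10.4 kg.
Tool frame: the origin (TCP) lies midway between the tips of the shut fingers; the grasp point (between the pads) lies 19 mm behind it; z points along the fingers, y is the line along which they close (so a half turn about z gives the same grasp; the last joint's range is limited). The gripper opens to 87 mm and grips with 3 to 60 N. Pads are 19 mm wide; open, the fingers measure 117 mm over their backs; the gripper's body (75 mm by 190 mm) begins 51 mm behind the grasp point.
Start: joints at [1.169, 0.332, -0.065, 1.46, 0.022, 1.35, -0.088], TCP at [0.231, -0.581, 0.223] pointing down, gripper open.
Joint ranges: [-2.6, 2.6], [-0.5, 2.12], [-1.47, 1.34], [0.16, 2.42], [-1.27, 4.41], [0.06, 2.06], [-2.6, 2.6]. Speed limits (rad/s): [2.22, 2.22, 2.79, 2.79, 3.14, 3.14, 3.14].

### API

Orientations are given as a rotation vector (axis times angle).
In Python, from rig import ctrl, jaws, kin, monitor, snapshot, camera_info, order gives the robot as it stands. The module is installed in compiled form; this text tells all that it offers. Calls block until the motion is done:
- ctrl.move_pose(position, orientation): joint-space move of the TCP to a pose.
- ctrl.move_l(position, vel=0.15, rot=None, f_stop=None): straight line of the TCP; rot=None keeps the orientation; vel is the mean speed in m/s. With f_stop (N) it stops when the force on the tool has changed by that much, and returns True; else False.
- ctrl.move_joints(angles): joint-space move.
- jaws.gripper_open() and jaws.grab(): open the fingers fully, or close them until they stop; the grip force is fixed at half the most.
- ctrl.hold(seconds).
- kin.ik(position, orientation): joint angles nearest the present ones, or None.
- monitor.read_state(): the state.
- snapshot(name): name is "scene" or "top" or "wrist"; returns the picture (480x640x3 uint8, blue, green, red); there is no depth.
- camera_info(name): a dict with "intrinsics" (3x3 intrinsics, pixels), "dist_coeffs" ([k1, k2, p1, p2, k3] as OpenCV has them; the pictures are not rectified), "world_from_camera" (4x4, takes a point from camera to world coordinates); the wrist camera has in their place "mount" (4x4, takes a point from camera to tool coordinates, whose origin is the TCP and whose axes are the flange's). Camera axes: x right, y down, z forward; pixel columns grow to the right and rows downward; lengths in m; the calibration is good to about 2 mm. A picture is of the moment at which its call begins: read the wrist's pose just before it. camera_info takes no time and is no camera call.
A pose or a line that the arm cannot do raises ctrl.PlanningError and nothing moves.
- order.job_done(): hands the job in; it is judged then, once.
The state is a dict: "clock": time; "joints": joint angles; "dq": joint speeds; "joint_torque": joint torques, N m; "tool_pos": TCP position; "eef_rot": TCP orientation; "wrist_force": force on the tool from outside, world axes, zero at the start; "wrist_torque": the same for the moment, N m; "grip_width": finger opening in m; "grasp_force": force on a finger pad.
Only numpy, scipy, OpenCV 4.12 (cv2) and the standard library are available. Lean on these libraries where they do the work, as an engineer would, in place of code of your own. Each camera call takes 0.05 s, during which the arm holds its last target. There are 200 camera calls.

### The job

Refit the clip that keeps the packing belt's diverter paddle on its pivot pin: take the orange-handled fork tool from the blue tray, catch the split clip lying on the pivot unit's deck in the fork, and push it along the deck, under the brass pin head, until it snaps around the pin and is fully home. Keep your fingers off the clip; once it is home, hold it there for a full second with about 15 newtons to check that it is seated, and never push with more than 25. Then stand the fork tool upright in the blue tray again, let go, and leave everything else where it is.

Things in the scene. Friction and masses are not known exactly. Their poses are not given: they have to be found in the camera images.
- unit: Pivot unit, fixed: grey block with a flat steel deck 40 mm above the table, 190 mm long (x -110 to +80) and 120 wide (y +-60). Origin at table height. The clip is pushed along its +x axis. A green paddle stands at the deck's far end beyond x = 65 mm (top 74 mm above the table).
- slot (a point): Middle of the pin's take-up slot, at deck height, 35 mm along +x from the unit's origin. The upright pivot pin is fixed on the unit's x axis anywhere up to 6 mm before or beyond this point (differs each time, not measured: feel for it). Its neck (groove) is 20 mm in diameter and 8.5 mm high above the deck; over it a brass head, 28 mm in diameter, 9 mm high.
- clip: Split clip, loose, dark steel, 6 mm thick, flat on the deck 39 to 76 mm before the pin, mouth (+x) to the pin, up to 0.2 rad askew and 8 mm off the unit's x axis. Origin: on its underside, at the point that lies on the pin axis when home. Back bar x -20 to -10, y +-24 mm; two spring jaws reach to x = 18 mm; their flared tips take in the pin with a sideways error up to 4 mm.
- clip_back (a point): Middle of the rear face of the clip's back bar, the face to push: 20 mm behind the clip's origin, 3 mm above the deck. The jaws meet the pin about 15 mm before home, spread under some 6 to 11 N of push, are widest 8 mm before home and then close. Beyond that it springs on by itself, but follow and push until it is solid, where the bar meets the pin and force climbs steeply. Over 25 N bends the clip.
- jaw_l (a joint): opening of the clip's jaw on its +y side, rad: 0 shut, about 0.1 at the widest point of the pin
- jaw_r (a joint): opening of the clip's jaw on its -y side, same meaning
- fork: Fork tool, loose, 0.2 kg, standing on its flat foot in the tray. Origin: centre of its underside. Foot bar x -12 to +20, y +-35, 10 mm high. Two prongs run forward (+x) from it to x = 28 mm, 54 mm apart inside, then flare out to x = 36 mm (80 mm over all). Upright orange handle: 30 mm along x, 16 mm along y, from 10 to 72 mm above the underside; grip it firmly (80 N) across the 16 mm.
- fork_face (a point): Middle of the foot bar's front face, between the prongs: 20 mm ahead (+x) of the fork's origin, 5 mm above its underside. It pushes on the clip's back bar.
- tray: Blue tool tray, fixed, 150 mm (x) by 190 mm (y), walls 15 mm high and 5 thick, inner floor 5 mm above the table. Origin: centre of its underside. The fork stands in its +y half at the start; a loose brass bush (36 mm wide, 22 mm high) stands near its -y end.
- bush: brass bush in the tray, bystander; origin at the centre of its underside
- washer: thin aluminium washer on the deck, bystander; origin at the centre of its underside
- chicory: loose head of chicory, 138 mm long, white with a yellow tip, left of the work area, bystander
- driver: screwdriver with red handle on the right of the table, bystander
- spanner: steel wrench on the table near the robot, bystander
- cleaner: white bottle with blue cap, 64 mm wide and 170 mm tall, on the left, bystander
- grease: yellow jar with black lid, 60 mm wide and 60 mm high, on the right, bystander
Things that resemble listed ones, but are neither listed nor needed, are in the scene too. What is shaped like the fork but red is not meant.

How it is judged:
By the outcome, as a careful person would: the job done as asked, in the order asked, and still so for the second after the job is handed in, with the robot touching nothing.
It also fails if it takes over 72 s, if anything falls off the work surface, if the arm or the gripper's body presses on something with over 40 N, if the wrist force passes 120 N, or if a joint passes its speed limit or range.

## Working session

There is one attempt and no reset: what is moved stays moved. The work goes in short steps, each a Python script; the robot and the scene stay as the last script left them, time stands still between calls to the robot, and variables do not carry over. Pictures are saved under pics/ and viewed, at most 10 in all, crops included, and the job is handed in when it is done.

```bash
mkdir -p pics; python3 - <<'E'
from rig import *
import cv2,numpy as np
for n in ("scene","top"):
    im=snapshot(n); cv2.imwrite(f"pics/{n}0.png",im)
    c=camera_info(n); print(n,np.round(c["intrinsics"],1).tolist(),c["dist_coeffs"],np.round(c["world_from_camera"],4).tolist())
c=camera_info("wrist");print({k:np.round(v,4).tolist() for k,v in c.items()})
s=monitor.read_state();print(s)
E
```

```text
scene [[617.6, 0.0, 318.4], [0.0, 617.6, 245.6], [0.0, 0.0, 1.0]] [-0.00486373  0.          0.          0.          0.        ] [[0.7454, 0.5508, -0.3754, 0.9562], [0.6666, -0.6104, 0.4278, -0.5496], [0.0065, -0.5692, -0.8222, 1.0682], [0.0, 0.0, 0.0, 1.0]]
top [[513.3, 0.0, 326.1], [0.0, 513.3, 239.3], [0.0, 0.0, 1.0]] [0.04528571 0.         0.         0.         0.        ] [[0.0132, -0.9919, 0.126, 0.3738], [-0.9999, -0.0127, 0.0045, 0.0035], [-0.0029, -0.126, -0.992, 1.245], [0.0, 0.0, 0.0, 1.0]]
{'intrinsics': [[344.2664, 0.0, 318.2917], [0.0, 344.2664, 242.6813], [0.0, 0.0, 1.0]], 'dist_coeffs': [-0.0651, 0.0, 0.0, 0.0, 0.0], 'mount': [[0.0, -0.9681, -0.2505, 0.0679], [1.0, -0.0, 0.0001, -0.0017], [-0.0001, -0.2505, 0.9681, -0.1614], [0.0, 0.0, 0.0, 1.0]]}
{'clock': 0.1, 'joints': array([ 1.16941568,  0.33283337, -0.06468356,  1.46081599,  0.02162019,
        1.34990808, -0.0884956 ]), 'dq': array([-3.54479103e-04, -2.88376890e-05, -3.03158439e-04, -2.01679534e-03,
        5.86547677e-04, -1.76384605e-03, -3.87163219e-04]), 'joint_torque': array([ 1.55733109e-03, -6.24542856e+01,  2.49670947e-02, -3.90714884e+01,
       -6.13512495e-02,  3.65955848e-02,  9.13859435e-05]), 'tool_pos': array([ 0.2309767 , -0.58039695,  0.22183778]), 'eef_rot': array([-3.08420843e+00, -5.91223392e-01,  4.98671194e-04]), 'wrist_force': array([-0.00959574, -0.28356926, -0.77892262]), 'wrist_torque': array([-0.01559661, -0.02765279, -0.00500528]), 'grasp_force': 0.0, 'grip_width': 0.08666237017541595}
```

View pics/top0.png

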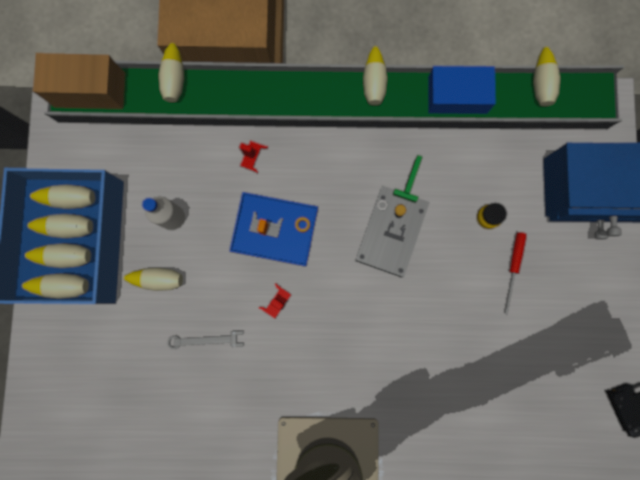

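View pics/scene0.png

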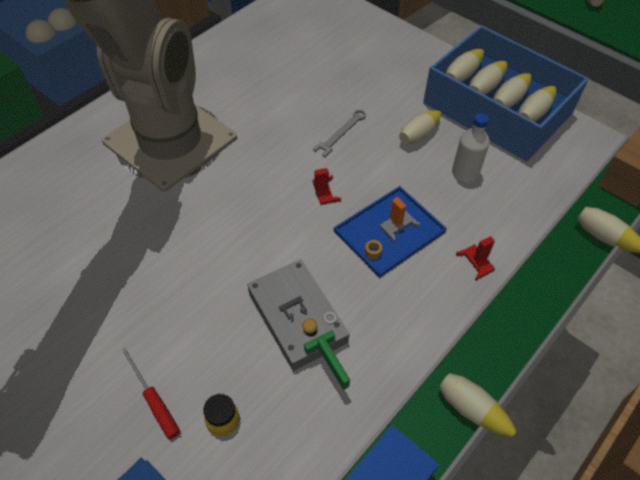

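```bash
cat > h.py <<'E'
from rig import *
import cv2,numpy as np
from scipy.spatial.transform import Rotation as Ro
def down(yaw): # tool x axis at angle yaw in world, z down
    c,s=np.cos(yaw),np.sin(yaw)
    return Ro.from_matrix(np.array([[c,s,0],[s,-c,0],[0,0,-1.]])).as_rotvec()
def wcam(n,st=None):
    c=camera_info(n)
    if n!="wrist": return c,np.array(c["world_from_camera"])
    T=np.eye(4);T[:3,:3]=Ro.from_rotvec(st["eef_rot"]).as_matrix();T[:3,3]=st["tool_pos"]
    return c,T@np.array(c["mount"])
def ray(c,T,px,z):
    u=cv2.undistortPoints(np.array(px,float).reshape(-1,1,2),np.array(c["intrinsics"]),np.array(c["dist_coeffs"])).reshape(-1,2)
    d=np.c_[u,np.ones(len(u))]@T[:3,:3].T;o=T[:3,3]
    return o+d*((z-o[2])/d[:,2])[:,None]
def proj(c,T,P):
    P=np.asarray(P,float).reshape(-1,3);q=(P-T[:3,3])@T[:3,:3]
    return cv2.projectPoints(q,np.zeros(3),np.zeros(3),np.array(c["intrinsics"]),np.array(c["dist_coeffs"]))[0].reshape(-1,2)
def shot(name):
    st=monitor.read_state();im=snapshot("wrist");cv2.imwrite(f"pics/{name}.png",im)
    np.savez(f"pics/{name}.npz",eef_rot=st["eef_rot"],tool_pos=st["tool_pos"]);return im
def load(name): return cv2.imread(f"pics/{name}.png"),*wcam("wrist",np.load(f"pics/{name}.npz"))
E
python3 - <<'E'
from h import *
c,T=wcam("top")
tr=ray(c,T,[[243,194],[318,206],[306,264],[231,251]],0.015);print("tray",np.round(tr,3))
u=ray(c,T,[[382,187],[429,199],[404,276],[357,263]],0.04);print("unit",np.round(u,3))
tc=tr.mean(0);uc=u.mean(0);print(tc,uc)
ctrl.move_pose([0.35,-0.45,0.33],down(0.))
ctrl.move_pose([uc[0],uc[1],0.24],down(0.));shot("u1")
ctrl.move_pose([tc[0],tc[1],0.24],down(0.));shot("t1")
s=monitor.read_state();print(s["clock"],s["joints"])
E
```

```text
tray [[0.639 0.213 0.015]
 [0.611 0.03  0.015]
 [0.47  0.057 0.015]
 [0.499 0.238 0.015]]
unit [[ 0.655 -0.123  0.04 ]
 [ 0.627 -0.235  0.04 ]
 [ 0.443 -0.175  0.04 ]
 [ 0.472 -0.064  0.04 ]]
[0.55461871 0.13430854 0.015     ] [ 0.54889105 -0.14932923  0.04      ]
3.525 [ 0.17320884  0.25428201 -0.57796552  1.55850096  0.14153282  1.37106094
 -1.99228513]
```

```bash
python3 -c "
import cv2,numpy as np
a=cv2.imread('pics/u1.png');b=cv2.imread('pics/t1.png')
cv2.imwrite('pics/ut1.png',np.hstack([a[60:440,120:520],b[60:440,120:520]]))"
```

```text
(no output)
```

View pics/ut1.png

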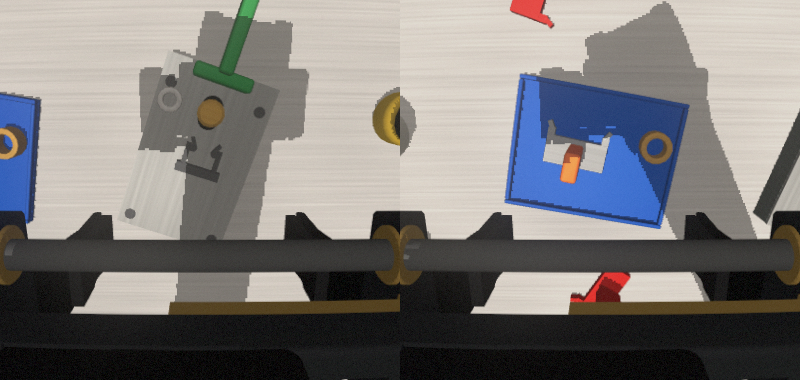

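```bash
python3 -c "
import cv2,numpy as np
a=cv2.imread('pics/u1.png')[160:280,270:370];b=cv2.imread('pics/t1.png')[160:280,250:350]
f=lambda i:cv2.resize(i,None,fx=4,fy=4,interpolation=cv2.INTER_NEAREST)
a=cv2.convertScaleAbs(a,alpha=1.6)
cv2.imwrite('pics/z1.png',np.hstack([f(a),f(b)]))"
```

```text
(no output)
```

View pics/z1.png

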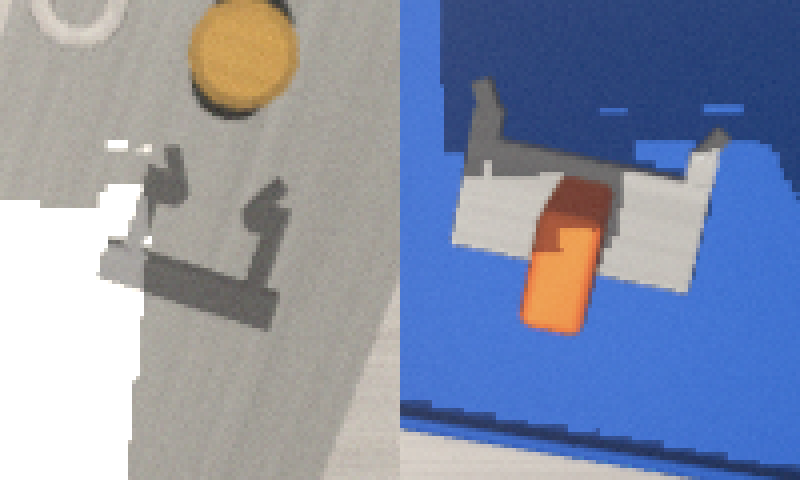

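```bash
cat > est.py <<'E'
from h import *
_,c,T=load("u1")
f=lambda p,ox,oy:np.array(p)/4.+[ox-.125,oy-.125]
B=ray(c,T,f([[99,277],[272,330],[279,292],[107,240]],270,160),0.046)[:,:2]
d=B[0]-B[1];yawc=np.arctan2(d[1],d[0])-np.pi/2;back=(B[0]+B[1])/2
print("clip bar",np.round(B,4).tolist(),"len",np.linalg.norm(d),"depth",np.linalg.norm(B[0]-B[3]),"yaw",yawc,"back",back)
pin=ray(c,T,f([[243,54]],270,160),0.0575)[0,:2];print("pin",pin)
uy=-.313;R=np.array([[np.cos(uy),-np.sin(uy)],[np.sin(uy),np.cos(uy)]]);uo=np.array([.563,-.154])
print("back in unit",(back-uo)@R,"pin",(pin-uo)@R)
_,c,T=load("t1")
F=ray(c,T,f([[453-400,245],[689-400,293],[686-400,180],[503-400,140]],250,160),0.015)[:,:2]
d=F[0]-F[1];yawf=np.arctan2(d[1],d[0])-np.pi/2
rear=(F[0]+F[1])/2
print("fork len",np.linalg.norm(d),"yaw",yawf,"orig",rear+.012*np.array([np.cos(yawf),np.sin(yawf)]))
d=F[3]-F[2];print("inner",np.linalg.norm(d),np.arctan2(d[1],d[0])-np.pi/2,(F[2]+F[3])/2)
H=ray(c,T,f([[157,228],[200,225],[180,333],[123,322]],250,160),0.077)[:,:2];print("handle",np.round(H,4).tolist(),H.mean(0))
E
python3 est.py
python3 - <<'E'
from h import *
# unit deck corners & pin in overview cams: pin across two views by colour
for n,r in(("top",(395,205,408,217)),("scene",(300,315,320,335))):
    im=cv2.imread(f"pics/{n}0.png");x0,y0,x1,y1=r
    h=cv2.cvtColor(im[y0:y1,x0:x1],cv2.COLOR_BGR2HSV);m=(h[...,1]>120)&(h[...,0]>8)&(h[...,0]<30)
    ys,xs=np.nonzero(m);p=[xs.mean()+x0,ys.mean()+y0];c,T=wcam(n);print(n,len(xs),p,ray(c,T,[p],0.0555))
E
```

```text
clip bar [[0.5387, -0.125], [0.5241, -0.1708], [0.5345, -0.1726], [0.5486, -0.1273]] len 0.04812264201838324 depth 0.010182408216661842 yaw -0.3077695253503945 back [ 0.53137074 -0.14790072]
pin [ 0.59717511 -0.16224016]
back in unit [-0.03197058 -0.00393616] pin [0.03505194 0.0026832 ]
fork len 0.06890760197105596 yaw -0.20873237921037413 orig [0.55274914 0.16020184]
inner 0.052555829046029165 -0.21998726305295513 [0.57229635 0.15547455]
handle [[0.5641, 0.1612], [0.5648, 0.151], [0.5382, 0.1563], [0.541, 0.1701]] [0.55201684 0.15962993]
top 92 [np.float64(399.82608695652175), np.float64(209.9673913043478)] [[ 0.59651381 -0.16342578  0.0555    ]]
scene 160 [np.float64(309.43125), np.float64(326.0125)] [[ 0.60079873 -0.16697033  0.0555    ]]
```

View pics/u2c.png

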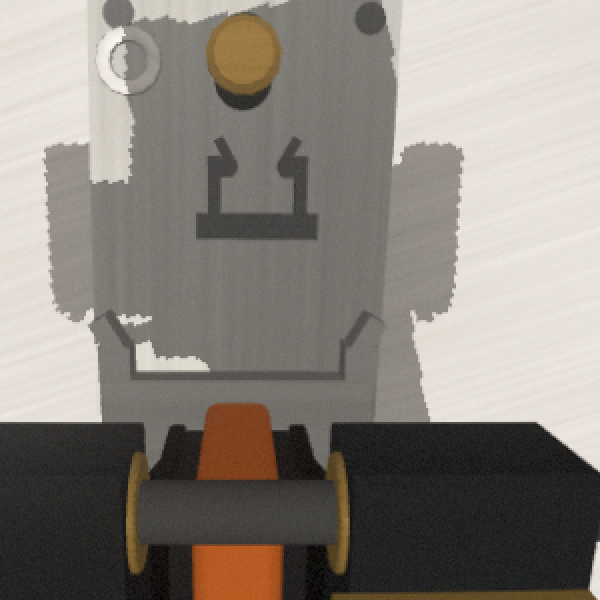

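```bash
python3 - <<'E'
from h import *
_,c,T=load("u2");s=np.load("pics/u2.npz");R=Ro.from_rotvec(s["eef_rot"]).as_matrix();t=s["tool_pos"]
def g(p,z):
    P=ray(c,T,np.array(p)/2.+[200-.25,60-.25],z);q=(P-t)@R; q[:,1]*=-1; return np.round(q[:,:2]*1e3,1).tolist()  # x fwd, y left, mm
print("z axis",R[:,2],"yaw",np.arctan2(R[1,0],R[0,0]),t)
print("clip rear",g([[196,239],[317,239]],.046),"front",g([[197,214],[317,214]],.046))
print("tips",g([[219,139],[296,139]],.046))
im=cv2.imread("pics/u2.png");h=cv2.cvtColor(im[62:112,295:345],cv2.COLOR_BGR2HSV);m=((h[...,1]>100)&(h[...,0]>8)&(h[...,0]<30)).astype(np.uint8)
ys,xs=np.nonzero(m);print("px",xs.min()+295,xs.max()+295,ys.min()+62,ys.max()+62)
x=lambda v:(v-200)*2+.5
cx=x((xs.min()+xs.max())/2)
print("pin top", g([[cx,13],[cx,85],[cx-36,49],[cx+36,49]],.0575))
print("washer",g([[128,60],[96,60],[160,60],[128,27],[128,94]],.041))
print("deck edges",g([[90,100],[90,180],[398,60],[385,300]],.04))
zf=t[2]-.0157
print("fork inner corners top",g([[134,373],[344,373]],zf+.010),"tips",g([[110,310],[368,310],[91,324],[385,324]],zf+.010))
E
```

```text
z axis [ 3.49823704e-04  6.76289626e-04 -9.99999710e-01] yaw -0.3106410012135075 [ 0.48823273 -0.12589424  0.16000269]
clip rear [[47.4, 17.3], [47.4, -30.5]] front [[57.1, 16.8], [57.1, -30.3]]
tips [[85.4, 8.0], [85.5, -21.5]]
px 303 340 67 107
pin top [[135.0, 219.6], [109.1, 223.5], [123.1, 236.9], [121.3, 206.4]]
washer [[115.1, 42.8], [115.3, 55.1], [115.0, 30.5], [127.1, 42.5], [102.7, 43.2]]
deck edges [[100.7, 58.2], [70.4, 59.6], [115.5, -60.8], [22.2, -60.1]]
fork inner corners top [[21.7, 27.1], [21.8, -25.8]] tips [[37.8, 32.4], [37.8, -31.1], [34.3, 37.3], [34.3, -35.5]]
```

```bash
cat >> h.py <<'E'
PSI=-.314;TH=.04
O=np.array([.48823,-.12589]);YT=-.3106
ROT=(Ro.from_rotvec(-TH*np.array([-np.sin(PSI),np.cos(PSI),0]))*Ro.from_rotvec(down(PSI))).as_rotvec()
DX=np.array([np.cos(PSI),np.sin(PSI)]);DY=np.array([-DX[1],DX[0]])
def L(x,y): # u2 tool-frame mm (x fwd, y left) -> world xy
    c,s=np.cos(YT),np.sin(YT);return O+np.array([[c,-s],[s,c]])@[x/1e3,y/1e3]
def P(x,y,z): # TCP target so that fork face bottom is at x, fork centre at y (u2 frame mm), TCP height z
    return [*(L(x,y)-DX*.0223-DY*.00065),z]
def fs():
    s=monitor.read_state();f=s["wrist_force"];return np.array([f[:2]@DX,f[:2]@DY,f[2]])
def favg(n=5):
    a=[]
    for _ in range(n): a.append(fs());ctrl.hold(.02)
    return np.mean(a,0)
E
python3 - <<'E'
from h import *
ctrl.move_pose(P(27.4,-6.7,.075),ROT)
ctrl.hold(.2);print("f0",favg())
r=ctrl.move_l(P(27.4,-6.7,.052),vel=.015,f_stop=4)
ctrl.hold(.1);s=monitor.read_state();print(r,s["tool_pos"],favg(),s["clock"])
z=s["tool_pos"][2]
b=P(27.4,-6.7,z+.0015+.0003);ctrl.move_l(b,vel=.03)
ctrl.hold(.2);s=monitor.read_state();print(s["tool_pos"],b,favg())
np.save("z.npy",b[2])
im=shot("u3");cv2.imwrite("pics/u3c.png",cv2.resize(im[100:350,200:450],None,fx=2,fy=2,interpolation=cv2.INTER_NEAREST))
print(monitor.read_state()["clock"])
E
```

```text
f0 [ 0.09935736 -0.10555304 -2.10645304]
True [ 0.49093998 -0.13442021  0.05527107] [-0.18437758 -0.07010046  5.5916007 ] 10.7167
[ 0.49061505 -0.1343511   0.05681586] [np.float64(0.49086077893465985), np.float64(-0.1343741865507777), np.float64(0.05707106675543557)] [ 0.365026   -0.22964466 -1.99087516]
11.3833
```

View pics/u3c.png

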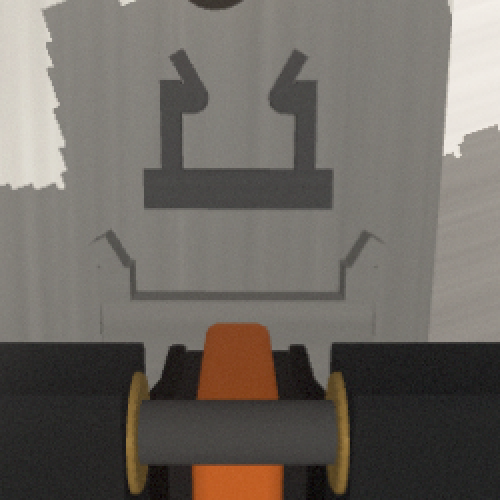

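```bash
python3 - <<'E'
from h import *
z=float(np.load("z.npy"))
for x,y,v in((45,-6.7,.05),(70,.1,.025),(82,.1,.025)):
    print(ctrl.move_l(P(x,y,z),vel=v,f_stop=8),favg())
s=monitor.read_state();print(s["tool_pos"],P(82,.1,z),s["clock"])
im=shot("u4");cv2.imwrite("pics/u4c.png",cv2.resize(im[60:350,180:460],None,fx=2,fy=2,interpolation=cv2.INTER_NEAREST))
E
```

```text
False [-0.15504887  0.07326009 -2.09231668]
False [-0.26781583 -0.06713133 -2.24871455]
False [-1.9966189   0.25290113 -2.62296781]
[ 0.54475014 -0.14451814  0.05694889] [np.float64(0.5449264726457111), np.float64(-0.14458696107794655), 0.05707106675543557] 13.95
```

View pics/u4c.png

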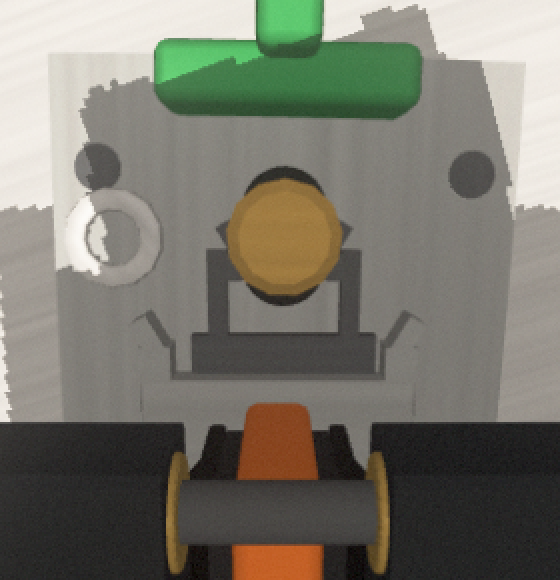

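```bash
cat >> h.py <<'E'
def orange(im):
    h=cv2.cvtColor(im[220:350,290:345],cv2.COLOR_BGR2HSV);m=(h[...,1]>150)&(h[...,0]<15)
    r=m.sum(0);  return round(float(m[:60].sum(0)[15:40].mean()),2)
E
python3 - <<'E'
from h import *
z=float(np.load("z.npy"))
print("ref",orange(cv2.imread("pics/u3.png")),orange(cv2.imread("pics/u4.png")))
ctrl.move_l(P(80.8,.1,z),vel=.03);ctrl.move_l(P(80.8,-3.4,z),vel=.03);ctrl.hold(.2)
f0=favg();print("f0",f0);np.save("f0.npy",f0)
x=81.
while x<100:
    x+=.5
    ctrl.move_l(P(x,-3.4,z),vel=.02,f_stop=7)
    f=favg(2)-f0
    print(x,np.round(f,1).tolist(),end=" ")
    if -f[0]>5.5: break
s=monitor.read_state();print(s["tool_pos"],P(x,-3.4,z),s["clock"],orange(shot("u5")));np.save("x.npy",x)
E
```

```text
ref 17.84 17.88
f0 [ 0.00275756  0.05628974 -2.30647432]
81.5 [-1.3, 0.1, -0.2] 82.0 [-3.7, 0.6, 0.8] 82.5 [-5.1, -0.2, 0.9] 83.0 [-5.7, 1.1, -0.4] [ 0.5444715  -0.14813949  0.05682848] [np.float64(0.544808918073264), np.float64(-0.14822511733111882), 0.05707106675543557] 15.9333 17.84
```

```bash
python3 - <<'E'
from h import *
z=float(np.load("z.npy"));f0=np.load("f0.npy");x=float(np.load("x.npy"));pk=0
while x<104:
    x+=.5
    ctrl.move_l(P(x,-3.4,z),vel=.02,f_stop=7)
    f=favg(2)-f0;F=-f[0];pk=max(pk,F)
    print(x,np.round(f,1).tolist(),end=" ")
    if F>12: break
s=monitor.read_state();print(s["tool_pos"],P(x,-3.4,z),s["clock"],orange(shot("u6")));np.save("x.npy",x)
E
```

```text
83.5 [-5.5, -0.4, 0.4] 84.0 [-6.1, 0.1, 0.1] 84.5 [-5.8, 0.3, -0.5] 85.0 [-5.1, -0.3, -0.6] 85.5 [-5.4, -0.7, 0.2] 86.0 [-5.3, 0.5, -0.0] 86.5 [-4.9, 0.2, -0.1] 87.0 [-5.3, 0.1, 0.3] 87.5 [-3.9, 0.2, -1.0] 88.0 [-3.3, -0.2, 0.4] 88.5 [-2.7, 0.2, -0.3] 89.0 [-2.4, -1.0, 0.1] 89.5 [-1.7, 0.3, -0.4] 90.0 [-1.4, -0.3, -0.2] 90.5 [-0.8, -0.4, -0.1] 91.0 [-0.2, -0.3, 0.7] 91.5 [-0.3, 0.1, 0.2] 92.0 [-0.3, -0.4, -0.0] 92.5 [-0.4, 0.1, 0.1] 93.0 [-0.3, -0.3, -0.4] 93.5 [-0.1, 0.3, -0.2] 94.0 [0.3, -0.3, 0.6] 94.5 [-0.4, 0.1, 0.3] 95.0 [-0.3, -0.6, 0.3] 95.5 [0.4, -0.5, 0.2] 96.0 [-0.2, 0.3, 0.0] 96.5 [-0.5, -0.5, 1.0] 97.0 [-0.0, 0.1, -0.3] 97.5 [-2.7, -0.4, 0.9] 98.0 [-5.5, -0.1, 1.3] 98.5 [-6.2, -0.4, 1.7] 99.0 [-8.0, 0.0, 1.7] 99.5 [-9.4, -0.2, 2.2] 100.0 [-10.8, 0.2, 2.2] 100.5 [-12.8, 0.2, 3.1] [ 0.5586861  -0.15270161  0.05578983] [np.float64(0.5614715494309229), np.float64(-0.15357364200982826), 0.05707106675543557] 25.9 17.84
```

```bash
python3 - <<'E'
import cv2
im=cv2.imread("pics/u6.png");cv2.imwrite("pics/u6c.png",cv2.resize(im[120:290,220:420],None,fx=4,fy=3.5,interpolation=cv2.INTER_NEAREST))
E
```

```text
(no output)
```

View pics/u6c.png

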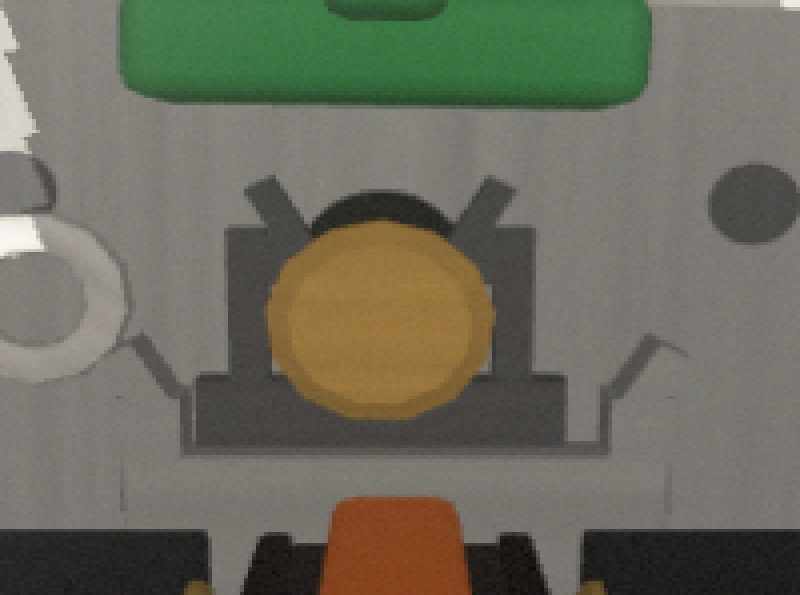

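```bash
python3 - <<'E'
from h import *
z=float(np.load("z.npy"));f0=np.load("f0.npy");x=float(np.load("x.npy"))
for _ in range(8):
    F=-(favg(6)-f0)[0];print(x,round(F,2),end=" ")
    if F>14.8: break
    x+=min(.5,max(.1,(15.2-F)/3.2));ctrl.move_l(P(x,-3.4,z),vel=.02)
t0=monitor.read_state()["clock"];h=[]
while monitor.read_state()["clock"]<t0+1.7:
    h.append(favg(4)-f0)
h=np.array(h);print("\nhold",h.mean(0),h.min(0),h.max(0))
im=shot("u7");print(monitor.read_state()["clock"],orange(im))
# back off slowly, then check
ctrl.move_l(P(x-6,-3.4,z),vel=.03);print(favg()-f0)
ctrl.move_l(P(75,-3.4,z),vel=.05);shot("u8")
ctrl.move_l(P(40,-3.4,z),vel=.08);im=shot("u9")
ctrl.move_l(P(40,-3.4,.16),vel=.15)
s=monitor.read_state();print(s["clock"],s["tool_pos"])
a=cv2.imread("pics/u8.png");cv2.imwrite("pics/u8c.png",cv2.resize(a[20:290,180:460],None,fx=2,fy=2,interpolation=cv2.INTER_NEAREST))
# washer position: bright/grey ring centre from u4 and u8 relative to pin by Hough
for n in("u2","u4","u8"):
    im,c,T=load(n);g=cv2.GaussianBlur(cv2.cvtColor(im,cv2.COLOR_BGR2GRAY),(3,3),0)
    cir=cv2.HoughCircles(g[:260],cv2.HOUGH_GRADIENT,1,20,param1=60,param2=12,minRadius=14,maxRadius=30)
    if cir is not None:
        for q in cir[0][:6]: print(n,q.round(1),np.round(ray(c,T,[q[:2]],.041)[0,:2],4))
E
```

```text
100.5 12.44 101.0 14.02 101.36840001379504 14.91 
hold [-14.95734381  -0.28630259   3.25047461] [-15.45478183  -0.84134204   2.77107663] [-14.35646347   0.47406649   3.77454511]
28.5333 17.8
[ 0.1292673   0.03228533 -0.00273041]
31.0417 [ 0.50335803 -0.13501517  0.15905828]
u2 [610.5  14.5  29.4] [ 0.5884 -0.3959]
u2 [262.5  89.5  16.7] [ 0.6114 -0.1194]
u2 [319.5  85.5  16.6] [ 0.6007 -0.1617]
u2 [ 91.5 207.5  29.4] [0.571  0.0502]
u2 [581.5  29.5  29.4] [ 0.5832 -0.3691]
u2 [336.5  32.5  29.4] [ 0.6327 -0.1853]
u4 [320.5 178.5  29.4] [ 0.5972 -0.1616]
u4 [236.5 178.5  14.9] [ 0.6107 -0.1204]
u4 [274.5  98.5  19.1] [ 0.6417 -0.152 ]
u4 [279.5 209.5  29.4] [ 0.5886 -0.1362]
u4 [368.5  96.5  23.5] [ 0.6282 -0.1966]
u4 [323.5  64.5  16.9] [ 0.6493 -0.18  ]
u8 [313.5 164.5  23. ] [ 0.5975 -0.1617]
u8 [226.5 159.5  24.6] [ 0.6139 -0.1201]
u8 [266.5  84.5  18.8] [ 0.6418 -0.1518]
u8 [355.5  81.5  28.3] [ 0.6295 -0.194 ]
u8 [316.5  46.5  18.8] [ 0.6509 -0.1808]
u8 [620.5  62.5  15.4] [ 0.6003 -0.33  ]
```

View pics/u8c.png

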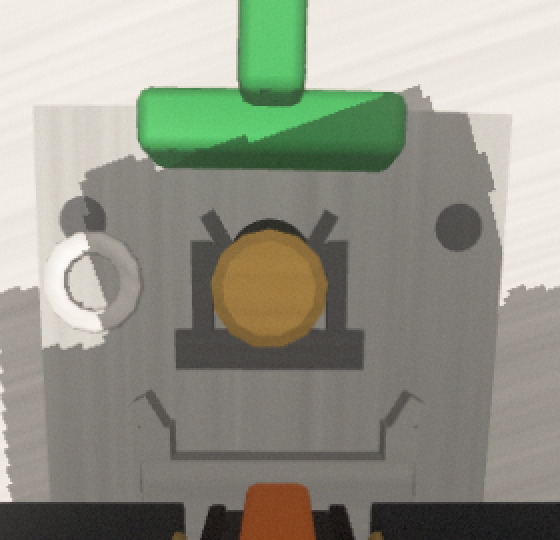

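```bash
python3 - <<'E'
from h import *
for n,oy,ps in(("u4",60,[[112.5,238],[98,166]]),("u8",20,[[92.5,281.5],[82,218]])):
    _,c,T=load(n);print(n,np.round(ray(c,T,np.array(ps)/2+[179.75,oy-.25],.041)[:,:2],4).tolist())
y=-.213;p=[.5525,.160]
ctrl.move_pose([*p,.16],down(y));ctrl.hold(.1)
ctrl.move_l([*p,.030],vel=.1);ctrl.hold(.1)
r=ctrl.move_l([*p,.018],vel=.012,f_stop=2.5)
s=monitor.read_state();print(r,s["tool_pos"],s["wrist_force"],s["clock"])
jaws.gripper_open();ctrl.hold(.2)
ctrl.move_l([*p,.14],vel=.1)
ctrl.move_pose([.45,.02,.30],down(0));im=shot("e1");ctrl.hold(.3)
s=monitor.read_state();print(s["clock"],s["grip_width"],s["dq"].max())
cv2.imwrite("pics/e1c.png",im[0:330]); cv2.imwrite("pics/top1.png",snapshot("top"))
E
```

```text
u4 [[0.6107, -0.1201], [0.6288, -0.1229]]
u8 [[0.6135, -0.1197], [0.6291, -0.1227]]
True [0.55250027 0.15997732 0.01999155] [-0.21453493 -0.07946147  5.53054964] 34.625
38.7917 0.08703191442924343 0.003850008741591698
```

View pics/e1c.png

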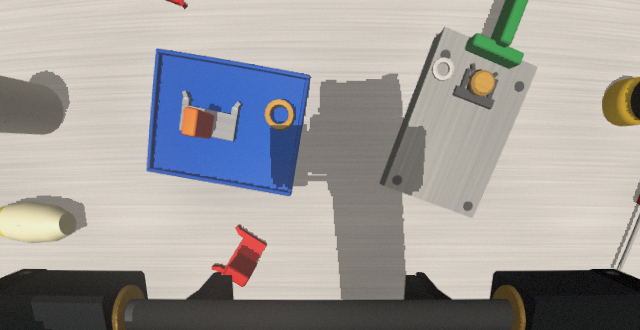

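```bash
python3 -c "
from rig import order
print(order.job_done())"
```

```text
the job is handed in; nothing more can be done
None
```

The clip is snapped home on the pin and was held at about 15 N (highest reading 15.5 N) for 1.7 s; the fork stands upright in the tray and the job was handed in at about 39 s. One flaw: the fork's prong tip nudged the washer about 2.5 mm along the deck, and I did not put it back.

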